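Close up the make-up case

TASK

Close up the pink make-up case on the shop counter: first push both of its open drawers fully home, then, with the drawers in, push its raised lid down until it is fully shut. Push with the fingers, not with the arm or the gripper's body, and leave the nail polish, the cream jar and the little carton standing where they are around the case.

Things in the scene. Friction and masses are not known exactly. Their poses are not given: they have to be found in the camera images.
- case: Pink make-up case, 160 deep (x) x 280 wide (y) x 100 mm high without lid, standing firmly (cannot shift or tip), turned up to 0.3 rad. Origin: centre of its underside, on the counter. x points from its drawer front to its back (away from the robot), y to its left, z up. Two drawers side by side below slide out to -x; above them a shallow tray with its lid hinged along the back rim.
- drawer_left (a joint): How far the drawer on the case's +y side stands out, m: 0 = fully home, 0.08 = fully out. Starts at 0.03 to 0.065. It stays where it is left; pushing it to the case's +x takes about 2 N, plus 6 N per m/s.
- drawer_left_bar (a point): Middle of the outer (-x) face of the left drawer's aluminium pull bar, 47 mm above the counter. Bar: 80 mm wide (y), 14 high, 18 mm proud of the drawer's front plate (130 wide, from 12 to 70 mm above the counter). With the drawer home this point is at x = -0.110, y = +0.068 in the case's frame, 30 mm in front of the tray's front wall. Push it along the case's +x.
- drawer_right (a joint): The same for the drawer on the case's -y side.
- drawer_right_bar (a point): The same point on the right drawer's pull bar; home at x = -0.110, y = -0.068 in the case's frame.
- lid (a joint): Opening of the lid, rad: 0 = shut (flat on the tray's rim), 1.57 = upright. The hinge is stiff (0.5 N m): the lid stays at any angle where it is left. It starts at 0.65 to 1.1 rad; 2 to 6 N square to it near the free edge swing it.
- lid_hinge (a point): Middle of the lid's hinge line, which runs along the case's y, at x = +0.080 in its frame, 100 mm above the counter. Lid: pink slab 18 mm thick, 280 wide (y), 164 mm from hinge to free edge; shut, the edge lies over the drawer fronts. Standing open, its inner side (mirror) faces the robot and its outer side faces up and away from the robot.
- lid_edge (a point): Point on the lid's outer face, midway across, 145 mm from the hinge line (19 mm short of the free edge), 18 mm off the inner face's plane, which holds the hinge line. Lid shut: 118 mm above the counter, x = -0.065 in the case's frame. Push the outer face here, forwards to -x and down, along an arc about the hinge.
- polish: Magenta nail polish bottle with black cap, 34 mm in diameter, 75 mm high, loose, about 80 g. Origin: centre of its underside. To be left alone.
- jar: White cream jar with black lid, 64 mm in diameter, 48 mm high, loose, about 160 g. Origin: centre of its underside. To be left alone.
- carton: Pale pink carton 50 x 50 x 65 mm high, loose, about 120 g. Origin: centre of its underside. To be left alone. Polish, jar and carton stand, in any order, near (-0.14, 0.22), (-0.14, -0.22) and (0.025, -0.23) in the case's x, y frame.

How it is judged:
By the outcome, as a careful person would: the job done as asked, in the order asked, and still so for the second after the job is handed in, with the robot touching nothing.
It also fails if it takes over 54 s, if anything falls off the work surface, if the arm or the gripper's body presses on something with over 40 N, if the wrist force passes 120 N, or if a joint passes its speed limit or range.

ROBOT

A 7-joint arm with a two-finger parallel gripper is mounted at the origin on the work surface. World frame = base frame: x ahead of the robot, y to its left, z up, the work surface at z = 0. Lengths are in m, angles in rad, forces in N, time in s.
With the tool pointing down it reaches from about 0.35 to 0.9 m from the base axis. Payload 19.9 kg.
Tool frame: the origin (TCP) lies at the very end of the fingers, on their centre line; the grasp point (between the pads) lies tcp_to_grasp behind it (tcp_to_grasp is the distance from the TCP to the grasp point, in m); z points along the fingers, y is the line along which they close (so a half turn about z gives the same grasp; the last joint's range is limited). The gripper opens to 85 mm and grips with 20 to 120 N. Pads are 22 mm wide; open, the fingers measure 114 mm over their backs; the gripper's body (76 mm by 85 mm) begins 54 mm behind the grasp point. The pads swing forward as they close: fully open they stand 13 mm farther back than shut.
Start: joints at [1.087, 0.417, -0.01, 1.614, 0.005, 1.111, -0.053], TCP at [0.267, -0.565, 0.231] pointing down, gripper open.
Joint ranges: [-2.81, 2.81], [-0.39, 2.02], [-1.27, 1.25], [0.06, 2.57], [-1.19, 4.33], [0.19, 2], [-2.82, 2.82]. Speed limits (rad/s): [1.89, 1.89, 2.39, 2.39, 3.01, 3.01, 3.01].

INTERFACE

Orientations are given as a unit quaternion [x, y, z, w].
In Python, from station import move_to, move_linear, movej, command_gripper, pause, inverse_kinematics, capture, camera_model, MotionError, sign_off, silhouettes, place_of, get_clock, get_qpos, get_qd, get_tau, get_eef_pos, get_eef_rot, get_wrist_force, get_ft_torque, get_grip_width, get_grip_force, tcp_to_grasp gives the robot as it stands. Calls block until the motion is done:
- move_to(position, orientation): joint-space move of the TCP to a pose.
- move_linear(position, vel=0.15, orientation=None, force_limit=None): straight line of the TCP; orientation=None keeps the orientation; vel is the mean speed in m/s. With force_limit (N) it stops when the force on the tool has changed by that much, and returns True; else False.
- movej(angles): joint-space move.
- command_gripper(opening, squeeze=None): finger opening in m; squeeze is the grip in N (None keeps the last); returns when the fingers have stopped.
- pause(seconds).
- inverse_kinematics(position, orientation): joint angles nearest the present ones, or None.
- capture(name): name is "scene" or "top"; returns the picture (420x560x3 uint8, blue, green, red); there is no depth.
- camera_model(name): a dict with "fx", "fy", "cx", "cy" (pixels), "view" (4x4, takes a point from world to camera coordinates). Camera axes: x right, y down, z forward; pixel columns grow to the right and rows downward; lengths in m; the calibration is good to about 2 mm. A picture is of the moment at which its call begins. camera_model takes no time and is no camera call.
A pose or a line that the arm cannot do raises MotionError and nothing moves.
- sign_off(): hands the job in; it is judged then, once.
Trained networks look in the newest picture that a camera, given by its name, has taken for a name from the list of things; names that differ only in an ending like _2 or _b are one class to them, and where a whole thing is asked for, a point or a joint stands for the part that bears it (a point fixed in the world has none). Each returns a list of dicts, best first, with "score" (0 to 1); they miss things now and then, are a little off and sometimes report something else, mostly with a low value. They report only what shows in the picture. A call takes as long as a camera call.
- silhouettes(query, camera): "region" (420x560 bool, what is visible of it) and "rect" ([centre column, centre row, width, height] in pixels, round what is visible of it).
- place_of(query, camera): "point" ([column, row] in pixels: a listed point, or the origin of a listed thing).
Readings, each from a call of its own:
- get_clock(): time.
- get_qpos(): joint angles.
- get_qd(): joint speeds.
- get_tau(): joint torques, N m.
- get_eef_pos(): TCP position.
- get_eef_rot(): TCP orientation.
- get_wrist_force(): force on the tool from outside, world axes, zero at the start.
- get_ft_torque(): the same for the moment, N m.
- get_grip_width(): finger opening in m.
- get_grip_force(): force on a finger pad.
Only numpy, scipy, OpenCV 4.12 (cv2) and the standard library are available. Lean on these libraries where they do the work, as an engineer would, in place of code of your own. Each camera call takes 0.05 s, during which the arm holds its last target. There are 200 camera calls.

## Working session

There is one attempt and no reset: what is moved stays moved. The work goes in short steps, each a Python script; the robot and the scene stay as the last script left them, time stands still between calls to the robot, and variables do not carry over. Pictures are saved under pics/ and viewed, at most 10 in all, crops included, and the job is handed in when it is done.

```bash
mkdir -p pics; ls; cat > h.py <<'E'
import numpy as np, cv2
from station import *
E
python3 - <<'E'
from h import *
ims=[]
for c in("scene","top"):
    im=capture(c); ims.append(im); m=camera_model(c)
    print(c,m["fx"],m["cx"],m["cy"],np.round(m["view"],4).tolist())
    for q in("case","drawer_left_bar","drawer_right_bar","lid_hinge","lid_edge","polish","jar","carton"):
        print(q,[(round(float(d["score"]),2),np.round(d["point"],1).tolist()) for d in place_of(q,c)[:3]])
    cv2.imwrite(f"pics/{c}0.png",im)
print(get_eef_rot(),get_clock(),tcp_to_grasp)
E
```

```text
pics
scene 455.4345535653691 276.35614954188185 208.489363615996 [[0.9944, -0.1055, -0.0064, -0.5972], [-0.0973, -0.8898, -0.4459, 0.0915], [0.0413, 0.444, -0.8951, 0.9273], [0.0, 0.0, 0.0, 1.0]]
case [(0.82, [286.7, 217.9])]
drawer_left_bar [(0.71, [210.5, 202.5])]
drawer_right_bar [(0.58, [214.1, 268.4])]
lid_hinge [(0.67, [328.0, 185.3]), (0.63, [301.4, 158.9])]
lid_edge [(0.68, [304.4, 157.5])]
polish [(0.93, [338.1, 329.3])]
jar [(0.84, [190.2, 151.9]), (0.29, [301.5, 158.6])]
carton [(0.78, [261.9, 330.6])]
top 460.8852993251391 279.4504972919642 212.79339009314268 [[-0.0097, -0.9998, 0.0193, -0.0145], [-0.9974, 0.0083, -0.0718, 0.5885], [0.0716, -0.02, -0.9972, 0.8698], [0.0, 0.0, 0.0, 1.0]]
case [(0.74, [266.3, 197.3])]
drawer_left_bar [(0.72, [245.1, 275.2]), (0.27, [379.0, 163.3]), (0.23, [384.6, 234.4])]
drawer_right_bar [(0.77, [323.5, 273.8]), (0.24, [381.5, 232.0])]
lid_hinge [(0.59, [251.8, 146.5])]
lid_edge [(0.67, [258.9, 165.5])]
polish [(0.52, [380.4, 163.1])]
jar [(0.93, [161.1, 299.6])]
carton [(0.93, [380.8, 232.7])]
[ 9.75696300e-01  2.19127198e-01 -2.85062491e-05 -1.38491255e-05] 0.9 0.0187
```

View pics/scene0.png

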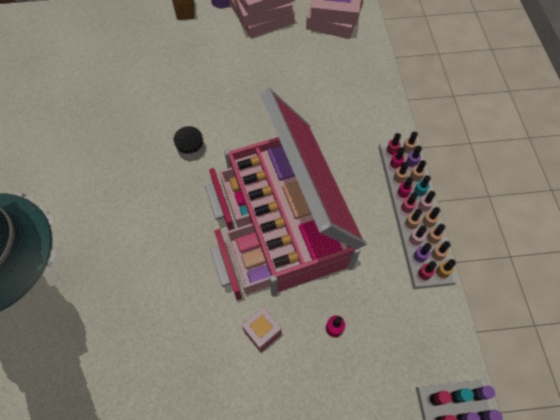

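View pics/top0.png

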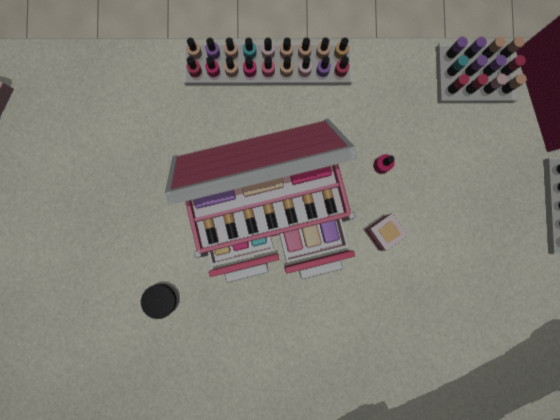

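```bash
cat >> h.py <<'E'
from scipy.optimize import least_squares
V={c:camera_model(c) for c in("scene","top")}
def proj(c,p):
    m=V[c]; q=m["view"][:3,:3]@np.array(p)+m["view"][:3,3]
    return np.array([m["fx"]*q[0]/q[2]+m["cx"],m["fy"]*q[1]/q[2]+m["cy"]])
def pts(v):
    x,y,a,dl,dr,l=v; c,s=np.cos(a),np.sin(a)
    W=lambda p:np.array([x+c*p[0]-s*p[1],y+s*p[0]+c*p[1],p[2]])
    L=lambda r,h,yy=0:W([.08-r*np.cos(l)+h*np.sin(l),yy,.1+r*np.sin(l)+h*np.cos(l)])
    return W,L,{"case":W([0,0,0]),"drawer_left_bar":W([-.11-dl,.068,.047]),"drawer_right_bar":W([-.11-dr,-.068,.047]),"lid_hinge":W([.08,0,.1]),"lid_edge":L(.145,.018)}
def fit(obs,v0):
    f=lambda v:np.concatenate([(proj(c,pts(v)[2][k])-o) for c,k,o in obs])
    r=least_squares(f,v0,loss="soft_l1",f_scale=2); return r.x,f(r.x).reshape(-1,2)
E
python3 - <<'E'
from h import *
O=[("scene","case",[286.7,217.9]),("scene","drawer_left_bar",[210.5,202.5]),("scene","drawer_right_bar",[214.1,268.4]),("scene","lid_hinge",[328,185.3]),("scene","lid_edge",[304.4,157.5]),
("top","case",[266.3,197.3]),("top","drawer_left_bar",[245.1,275.2]),("top","drawer_right_bar",[323.5,273.8]),("top","lid_hinge",[251.8,146.5]),("top","lid_edge",[258.9,165.5])]
v,r=fit(O,[.62,0,0,.05,.05,.9]); print(v.round(4))
for o,e in zip(O,r): print(o[:2],e.round(1))
W,L,P=pts(v); print({k:p.round(3) for k,p in P.items()})
ims={c:cv2.imread(f"pics/{c}0.png") for c in V}
for c,im in ims.items():
    d=lambda A:cv2.polylines(im,[np.array([proj(c,p) for p in A]).round().astype(int)],True,(0,255,0),1)
    d([W([x,y,.1]) for x,y in((-.08,-.14),(.08,-.14),(.08,.14),(-.08,.14))])
    for h in(0,.018): d([L(q,h,y) for q,y in((0,-.14),(.164,-.14),(.164,.14),(0,.14))])
    for s,D in((1,v[3]),(-1,v[4])):
        d([W([-.11-D,s*.068+y,z]) for y,z in((-.04,.04),(.04,.04),(.04,.054),(-.04,.054))])
    for n,(x,y) in enumerate(((-.14,.22),(-.14,-.22),(.025,-.23))): d([W([x,y,0]),W([x,y,.06])])
cv2.imwrite("pics/fit.png",cv2.resize(np.hstack([ims["scene"][60:380,130:430],ims["top"][60:380,110:430]]),None,fx=1.25,fy=1.25))
E
```

```text
[0.624  0.0084 0.2385 0.0306 0.0634 1.035 ]
('scene', 'case') [0.3 1.7]
('scene', 'drawer_left_bar') [0.1 0.1]
('scene', 'drawer_right_bar') [-0.2 -0.4]
('scene', 'lid_hinge') [-1.3 -0.5]
('scene', 'lid_edge') [-3.1 -2.1]
('top', 'case') [-1.5 -1.6]
('top', 'drawer_left_bar') [ 2.3 -0.3]
('top', 'drawer_right_bar') [-0.9  0.1]
('top', 'lid_hinge') [ 1.4 -0.3]
('top', 'lid_edge') [ 0.5 -0.9]
{'case': array([0.624, 0.008, 0.   ]), 'drawer_left_bar': array([0.471, 0.041, 0.047]), 'drawer_right_bar': array([ 0.472, -0.099,  0.047]), 'lid_hinge': array([0.702, 0.027, 0.1  ]), 'lid_edge': array([0.645, 0.013, 0.234])}
```

View pics/fit.png

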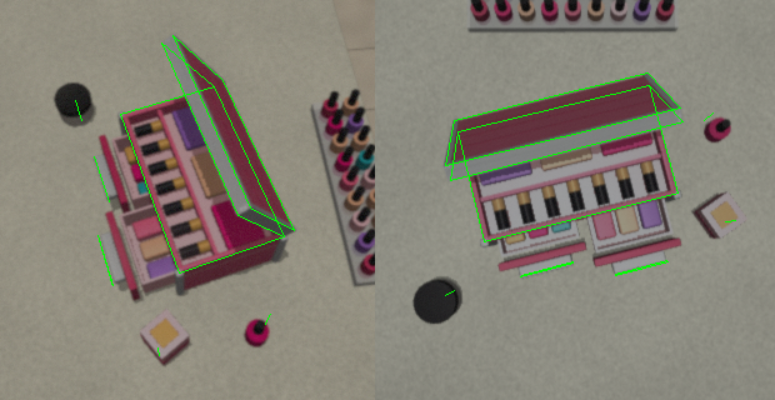

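The fit agrees with the pictures. The right drawer is out about 63 mm and the left about 31 mm, and the lid is at about 1 rad. The jar is at top (160,300), the carton at (387,232) and the polish at (385,162), all clear of the push lines. I'll push the drawers now.

```bash
cat >> h.py <<'E'
v0=np.array([.624,.0084,.2385,.0306,.0634,1.0]); a=v0[2]
W,L,P=pts(v0); Q=[np.cos(a/2),np.sin(a/2),0,0]
def case_xy(p):
    d=np.array(p[:2])-v0[:2]; return np.array([np.cos(a)*d[0]+np.sin(a)*d[1],-np.sin(a)*d[0]+np.cos(a)*d[1]])
E
python3 - <<'E'
from h import *
command_gripper(0.0)
first=True
for y,d in((-.068,v0[4]),(.068,v0[3])):
    xs=-.11-d-.05
    move_to(W([xs,y,.2]),Q)
    move_linear(W([xs,y,.035]),vel=.12)
    hit=move_linear(W([-.105,y,.035]),vel=.05,force_limit=15)
    print(hit,case_xy(get_eef_pos()).round(4),get_wrist_force().round(1) if hasattr(get_wrist_force(),'round') else get_wrist_force(),get_clock())
    x=case_xy(get_eef_pos())[0]
    move_linear(W([x-.05,y,.035]),vel=.12)
    move_linear(W([x-.05,y,.2]),vel=.15)
im=capture("top");cv2.imwrite("pics/top1.png",im)
for c in V:
    if c!="top":capture(c)
    for q in("drawer_left_bar","drawer_right_bar"):
        print(c,q,[(round(float(d["score"]),2),np.round(d["point"],1)) for d in place_of(q,c)[:2]], proj(c,W([-.11,.068 if 'left' in q else -.068,.047])).round(1))
print(get_clock())
E
```

```text
True [-0.1213 -0.068 ] [ 0.2  0.2 -0. ] 6.7583
True [-0.1209  0.068 ] [-0.2 -0.1 -0.4] 11.9833
scene drawer_left_bar [(0.69, array([225.7, 197.3]))] [225.1 198. ]
scene drawer_right_bar [(0.69, array([249.2, 257.8]))] [245.7 257.3]
top drawer_left_bar [(0.73, array([241.4, 261.2])), (0.51, array([249.3, 149.1]))] [243.5 258.9]
top drawer_right_bar [(0.85, array([314.6, 241.7]))] [314.1 240.9]
14.1
```

View pics/top1.png

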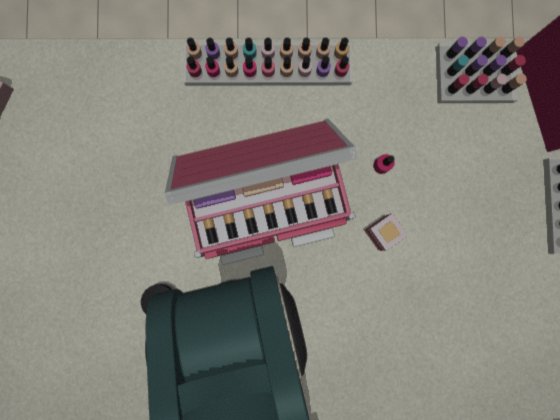

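Both drawers stopped at the same case x (-0.121), which matches the home position plus half a finger. In the picture the bars are near the tray at (240,256) and (312,237). I'll press each once more, slowly and harder, to be sure they're home, then do the lid.

```bash
python3 - <<'E'
from h import *
for y in(.068,-.068):
    move_linear(W([-.17,y,.15]),vel=.2)
    move_linear(W([-.17,y,.035]),vel=.15)
    move_linear(W([-.126,y,.035]),vel=.1)
    hit=move_linear(W([-.105,y,.035]),vel=.02,force_limit=30)
    print(hit,case_xy(get_eef_pos()).round(4),np.round(get_wrist_force(),1),get_clock())
    move_linear(W([-.17,y,.035]),vel=.15)
    move_linear(W([-.17,y,.15]),vel=.2)
move_linear(W([-.12,-.05,.36]),vel=.25)
move_linear(W([.07,0,.36]),vel=.25)
c=L(.145,.06); print(c,get_clock())
for l in(1.0,.7,.4,.1): 
    v=v0.copy();v[5]=l;p=pts(v)[1](.145,.018); print(l,p.round(3),inverse_kinematics(p,Q) is not None)
im=capture("scene");cv2.imwrite("pics/s2.png",im)
E
```

```text
True [-0.1211  0.0679] [-0.2 -0.1 -0.6] 16.5583
True [-0.1215 -0.068 ] [ 0.3 -0.5  0.5] 20.6333
[0.6746684  0.02071888 0.25443143] 23.7833
1.0 [0.64  0.012 0.232] True
0.7 [0.605 0.004 0.207] True
0.4 [ 0.579 -0.003  0.173] True
0.1 [ 0.563 -0.006  0.132] True
```

View pics/s2.png

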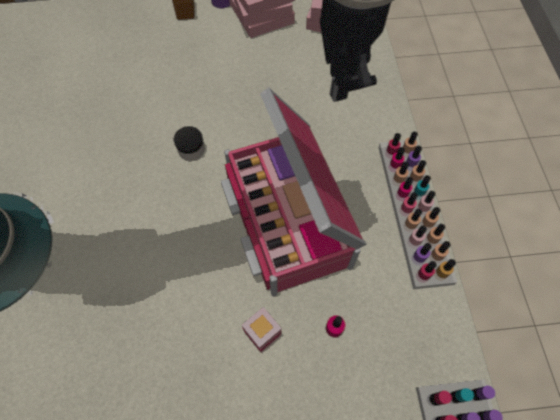

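The drawers are home: both plates are flush and the bars are at (232,195) and (252,262). The finger is now above and behind the lid, so I'll sweep it along the arc.

```bash
python3 - <<'E'
from h import *
def tip(l,h=.018):
    return W([.08-.145*np.cos(l)+h*np.sin(l)+.011,0,.1+.145*np.sin(l)+h*np.cos(l)])
move_linear(tip(1.3,.025),vel=.12)
for l in np.arange(1.15,.04,-.1):
    hit=move_linear(tip(l),vel=.08,force_limit=30)
    print(round(l,2),hit,np.round(get_wrist_force(),1),np.round(get_eef_pos(),3),round(get_clock(),1))
    if hit: break
else:
    p=tip(0); p[2]-=.012
    hit=move_linear(p,vel=.02,force_limit=25)
    print(hit,np.round(get_wrist_force(),1),np.round(get_eef_pos(),4),get_clock())
E
```

```text
1.15 False [ 0.5  0.3 -0.3] [0.671 0.02  0.24 ] 25.4
1.05 False [0.6 1.  0.2] [0.658 0.017 0.235] 25.8
0.95 False [ 0.6 -0.2 -0.5] [0.645 0.013 0.229] 26.1
0.85 False [ 0.5  0.  -0.2] [0.633 0.01  0.221] 26.4
0.75 False [ 0.2  0.4 -0.1] [0.621 0.008 0.212] 26.8
0.65 False [-0.3 -0.   0.2] [0.611 0.005 0.202] 27.1
0.55 False [0.4 0.3 0.3] [0.601 0.003 0.191] 27.4
0.45 False [ 0.6 -0.7  0.4] [0.593 0.001 0.179] 27.8
0.35 False [-0.2 -0.6  0.9] [ 0.586 -0.001  0.166] 28.1
0.25 False [-0.1 -1.   0.3] [ 0.58  -0.002  0.153] 28.4
0.15 False [0.1 0.3 0.3] [ 0.576 -0.003  0.139] 28.8
0.05 False [ 0.8 -1.4  0.8] [ 0.572 -0.004  0.125] 29.1
True [-4.1 -0.  12.9] [ 0.5723 -0.0042  0.1186] 29.6333
```

```bash
python3 - <<'E'
from h import *
p=np.array(get_eef_pos()); move_linear(p+[0,0,.2],vel=.2)
move_to([.35,-.45,.35],Q)
A=capture("top");B=capture("scene")
cv2.imwrite("pics/end.png",cv2.resize(np.hstack([B[60:380,130:430],A[60:380,110:430]]),None,fx=1.25,fy=1.25))
for c in V: print([np.round(d["point"],1) for d in place_of("lid_edge",c)[:1]],proj(c,W([-.065,0,.118])).round(1))
print(get_clock())
E
```

```text
[array([257.7, 204.6])] [255.  203.4]
[array([269.5, 226.3])] [273.2 224.7]
32.8
```

View pics/end.png

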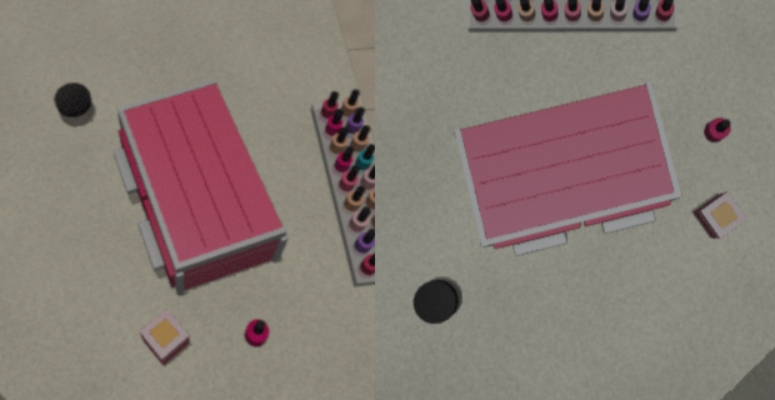

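The picture shows the lid lying flat on the tray, both drawers in, and the jar, carton and polish where they started.

```bash
python3 -c "
from station import *
print(sign_off())"
```

```text
the job is handed in; nothing more can be done
None
```

The make-up case is closed and the job is handed in: both drawers were pushed home first, then the lid shut, with the polish, jar and carton left where they stood, at about 33 s on the clock.

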